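# Lock the loaded connector clamp

### The job

Two slide clamps stand on the bench; one has a connector shell in its nest. Close and lock that one: push its upright knob with the fingertips along the long leg of its L-shaped slot to the corner, then sideways to the very end of the short leg. Only push the knob from outside, never pinch it, and leave the empty clamp and the loose things round about where they are.

Things in the scene. Friction and masses are not known exactly. Their poses are not given: they have to be found in the camera images.
- loaded: The clamp to lock: base plate 189 x 84 mm, fixed; a circular connector shell (28 mm) sits in its nest before a back stop 46 mm high. Origin under the base's middle; x from the knob end towards jaw and nest, z up. Aluminium cover with the slot: x -80 to 5, y -38 to 38 mm, upper face 31 mm above the origin. The moving jaw, 46 mm high, stays over 65 mm ahead (+x) of the knob's axis.
- loaded_corner (a point): Corner of the L-shaped slot, 49 mm above the clamp's origin: the knob's middle lies here when at the corner; clamp-frame (-15, -15) mm. The long leg runs to it along the clamp's +x from (-60, -15). The slot is 13 mm wide for a 10 mm pin, its inner corner bevelled.
- loaded_lock (a point): End of the short leg, 49 mm above the clamp's origin: where the knob's middle lies when locked; clamp-frame (-15, +15) mm, that is 30 mm from the corner along the clamp's +y.
- loaded_knob_mid (a point): Middle of the knob of the loaded clamp: square black knob 20 x 20 mm, sides along the clamp's x and y, standing 36 to 62 mm above the clamp's origin (5 mm clear of the cover); this point lies on its axis at 49 mm. The knob cannot be lifted or turned.
- loaded_ram (a joint): Travel of the loaded clamp's knob and jaw along the clamp's x, m: 0 open, 0.045 at the corner (jaw against the connector). Starts at 0 to 0.018. Friction about 2 N, no spring: stays where it is left.
- loaded_knob (a joint): Travel of the loaded clamp's knob along the clamp's y in the short leg, m: 0 in the long leg, 0.030 at the end of the short leg (locked). Friction about 1.5 N, no spring.
- empty: The other clamp, the same in build but with nothing in its nest; to be left alone. Same frame.
- empty_knob_mid (a point): Middle of the knob of the empty clamp; must not move.
- spare_connector: Loose circular connector shell, 24 x 28 x 24 mm, lying on the mat; origin at the centre of its underside; leave alone.
- tin: Loose round tin, 59 mm across, 24 mm high; origin at the centre of its underside; leave alone.
- spool: Loose solder spool, flange 54 mm, 51 mm high; origin at its underside; leave alone.
- battery: Loose small block battery standing up, 18 x 27 x 48 mm; origin at the centre of its underside; leave alone.
- lamp_head (a point): Middle of the shade of the bench lamp (fixed), 180 mm across and hanging from 280 mm above the bench up to 400 mm (its joint to 500 mm), on a boom that comes from the right. Keep the arm clear of it: swing between right and left with the tool drawn in towards the robot.

How it is judged:
On the way:
1. the knob of the loaded clamp has been pushed along the long leg to the corner (value of joint loaded_ram above 0.0405 m), for 0.1 s.
At the end, for the whole second after the job is handed in: The loaded clamp's knob rests in the short leg of its slot within 4 mm of the end (jaw within 4 mm of fully forward), and is let go (value of joint loaded_ram above 0.041 m and value of joint loaded_knob above 0.026 m and velocity of joint loaded_knob between -0.005 and 0.005 m/s); the robot touches nothing.
It fails at once if the knob was pinched (pressed on two opposite sides at once) ((contact force between the fingers and loaded_knob_c1 above 0.5 N and contact force between the fingers and loaded_knob_c2 above 0.5 N) or (contact force between the fingers and loaded_knob_c3 above 0.5 N and contact force between the fingers and loaded_knob_c4 above 0.5 N)).
It fails at once if the empty clamp's knob was moved more than 5 mm (distance of empty_knob_mid from where it was at the start of the episode above 0.005 m).
It fails at once if a loose thing was moved more than 12 mm (distance of any of spare_connector, tin, spool, battery from where it was at the start of the episode above 0.012 m).
It also fails if it takes over 40 s, if anything falls off the work surface, if the arm or the gripper's body presses on something with over 40 N, if the wrist force passes 120 N, or if a joint passes its speed limit or range.

### The arm

A 7-joint arm with a two-finger parallel gripper is mounted at the origin on a cart in front of the work surface, level with it; the furniture and walls round the work are solid. World frame = base frame: x ahead of the robot, y to its left, z up, the work surface at z = 0. Lengths are in m, angles in rad, forces in N, time in s.
With the tool pointing down it reaches from about 0.425 to 0.95 m from the base axis. Payload 16.7 kg.
Tool frame: the origin (TCP) lies at the very end of the fingers, on their centre line; the grasp point (between the pads) lies 19 mm behind it (r.grasp_offset is the distance from the TCP to the grasp point, in m); z points along the fingers, y is the line along which they close (so a half turn about z gives the same grasp; the last joint's range is limited). The gripper opens to 94 mm and grips with 3 to 60 N. Pads are 16 mm wide; open, the fingers measure 119 mm over their backs; the gripper's body (75 mm by 177 mm) begins 78 mm behind the grasp point.
Start: joints at [-1.417, 0.426, 0.074, 1.606, -0.034, 1.111, -0.067], TCP at [0.202, 0.644, 0.205] pointing down, gripper open.
Joint ranges: [-2.85, 2.85], [-0.5, 2.14], [-1.23, 1.37], [0.21, 2.46], [-1.02, 4.16], [0.16, 2.05], [-2.73, 2.73]. Speed limits (rad/s): [1.89, 1.89, 2.39, 2.39, 3.01, 3.01, 3.01].

### API

Orientations are given as a unit quaternion [w, x, y, z].
In Python, from rig import readout, get_image, camera_model, r gives the robot as it stands.
- The arm moves only by the tool drive_tool, never from a script. Its argument "steps" is a list of rows, each a list of 5 numbers: the finger opening in mm, from 0 to 94, then the shift along the tool's x, y, z in mm, then the turn about the tool's z in rad. A call has 1 to 5 rows; each row shifts and turns the commanded pose from where the row before left it, along the tool's axes as they then stand; what a row does not reach is not made up. A row lasts 1/12 s, in which the tool goes at most 41.7 mm and 7.16 degrees, less where a joint would pass 70% of its speed; a pose out of reach is approached as far as the arm can. A call is refused whole if a number of a shift passes 41.7 or a number of a turn 0.125, either way. A call with a gripper value outside its range is refused whole. The fingers move at their own pace and stop on an object; "squeeze" is the grip in N (left out, the last holds). Time passes only in rows, so rows that do not move let the fingers close. It gives the time, the measured TCP pose, the force, the opening and the grip force at its end, in the units of the state.
- readout.observe(): the state, without advancing time (a new reading comes with each control period).
- get_image(name): name is "scene" or "top"; returns the picture (384x512x3 uint8, blue, green, red); there is no depth.
- camera_model(name): a dict with "intrinsics" (3x3 intrinsics, pixels), "distortion" ([k1, k2, p1, p2, k3] as OpenCV has them; the pictures are not rectified), "extrinsics" (4x4, takes a point from camera to world coordinates). Camera axes: x right, y up, looking along -z (the intrinsics and any distortion apply to the point x, -y, -z); pixel columns grow to the right and rows downward; lengths in m; the calibration is good to about 2 mm. A picture is of the moment at which its call begins. camera_model takes no time and is no camera call.
- r.sign_off(): hands the job in; it is judged then, once.
The state is a dict: "clock": time; "q": joint angles; "qd": joint speeds; "joint_torque": joint torques, N m; "tool_pos": TCP position; "tcp_rot": TCP orientation; "wrist_force": force on the tool from outside, world axes, zero at the start; "wrist_torque": the same for the moment, N m; "finger_gap": finger opening in m; "grip_force": force on a finger pad.
Only numpy, scipy, OpenCV 4.12 (cv2) and the standard library are available. Lean on these libraries where they do the work, as an engineer would, in place of code of your own. Each camera call takes 0.05 s, during which the arm holds its last target. There are 200 camera calls.

## Working session

There is one attempt and no reset: what is moved stays moved. The work goes in short steps, Python scripts to look and compute and a tool call to move; the robot and the scene stay as the last step left them, time stands still between calls to the robot, and variables do not carry over. Pictures are saved under pics/ and viewed, at most 10 in all, crops included, and the job is handed in when it is done.

Besides the shell and the picture viewer there is one more tool, called after ">>>" by a JSON object that holds its "name" and its "arguments", one argument or row to a line. drive_tool: Moves the arm, as the interface text tells. Its arguments: {"type":"object","properties":{"steps":{"type":"array"},"squeeze":{"type":"number"}},"required":["steps"]}

```bash
mkdir -p pics
python3 - <<'E'
from rig import readout,get_image,camera_model,r
import cv2,numpy as np
for n in("scene","top"):
    cv2.imwrite(f"pics/{n}0.png",get_image(n)); c=camera_model(n); print(n,c["intrinsics"],c["distortion"],c["extrinsics"])
s=readout.observe();print(s["clock"],s["tool_pos"],s["tcp_rot"],s["finger_gap"])
E
```

```text
scene [[347.74007404   0.         257.69654684]
 [  0.         347.74007404 193.57565957]
 [  0.           0.           1.        ]] [-0.06904945  0.          0.          0.          0.        ] [[ 0.46735908  0.55355738 -0.68931105 -0.39386887]
 [-0.88404995  0.28770579 -0.36834911 -0.49982951]
 [-0.00558359  0.7815367   0.62383428  1.02973447]
 [ 0.          0.          0.          1.        ]]
top [[459.71849347   0.         258.43575156]
 [  0.         459.71849347 192.72336721]
 [  0.           0.           1.        ]] [-0.05193348  0.          0.          0.          0.        ] [[-1.64771977e-02  9.97915914e-01 -6.23885445e-02  4.40836624e-01]
 [-9.99863142e-01 -1.63525086e-02  2.50869817e-03  9.61850249e-03]
 [ 1.48326061e-03  6.24213424e-02  9.98048784e-01  1.72184815e+00]
 [ 0.00000000e+00  0.00000000e+00  0.00000000e+00  1.00000000e+00]]
0.1 [0.20183332 0.64370752 0.20485996] [-4.16929050e-05  1.51317792e-01  9.88485002e-01 -5.69268200e-04] 0.0940708482623944
```

View pics/top0.png

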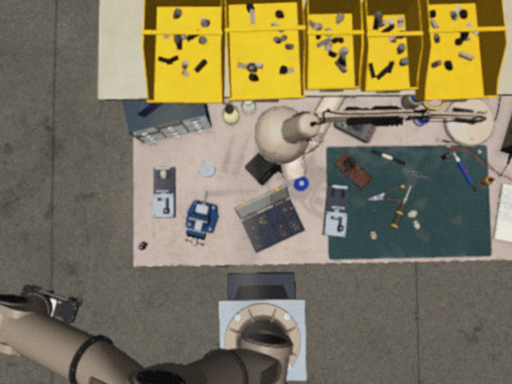

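View pics/scene0.png

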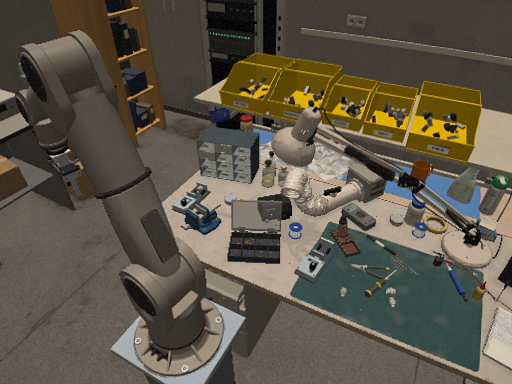

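Top view: clamps at about (164,192) on the left and (337,210) on the right mat. The lamp shade is at (283,135). I'll zoom in on both clamps.

Run:
```python
import cv2,numpy as np
t=cv2.imread("pics/top0.png");s=cv2.imread("pics/scene0.png")
def z(i,x,y,w,h,W,H): return cv2.resize(i[y:y+h,x:x+w],(W,H),interpolation=cv2.INTER_CUBIC)
a=np.hstack([z(t,140,155,50,75,400,600),z(t,312,170,50,75,400,600)])
cv2.imwrite("pics/crop_top.png",a)
b=np.hstack([z(s,165,175,60,60,400,400),z(s,285,225,60,60,400,400)])
cv2.imwrite("pics/crop_scene.png",b)
```

```text
(no output)
```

View pics/crop_top.png

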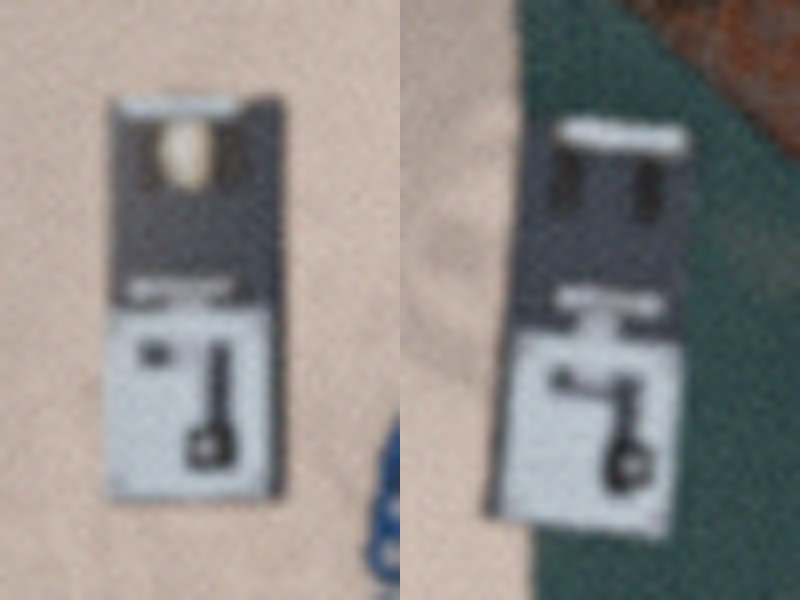

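View pics/crop_scene.png

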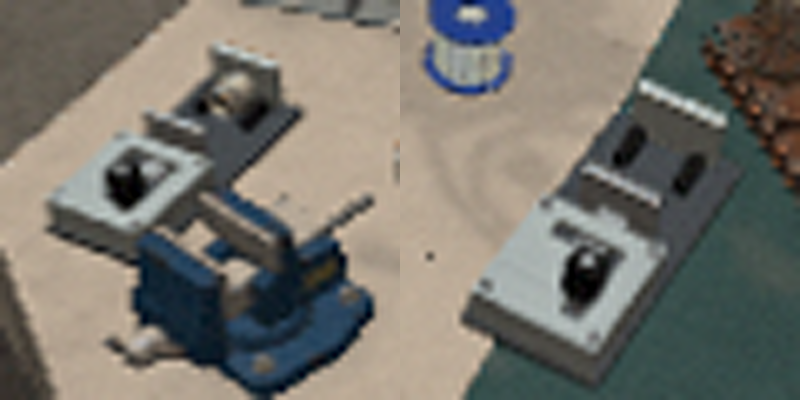

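The left clamp holds the shell (full-image px (163,174)), with its knob at about (166,211) and the corner near (167,198). The short leg goes image-left. A vise stands to its right. Next I'll measure the pose.

```bash
cat > h.py <<'E'
import cv2,numpy as np
from rig import camera_model
def ray(n,px):
    c=camera_model(n);E=np.array(c["extrinsics"])
    u=cv2.undistortPoints(np.float64([[px]]),np.array(c["intrinsics"]),np.array(c["distortion"]))[0,0]
    return E[:3,3],E[:3,:3]@np.array([u[0],-u[1],-1])
def onz(n,px,z):
    o,d=ray(n,px);return o+d*(z-o[2])/d[2]
def proj(n,P):
    c=camera_model(n);E=np.linalg.inv(np.array(c["extrinsics"]));p=E[:3,:3]@np.asarray(P)+E[:3,3]
    q=np.float64([[p[0],-p[1],-p[2]]])
    return cv2.projectPoints(q,np.zeros(3),np.zeros(3),np.array(c["intrinsics"]),np.array(c["distortion"]))[0][0,0]
E
python3 - <<'E'
from h import *
t=cv2.imread("pics/top0.png");S=8
x0,y0,w,h=140,155,50,75
z=cv2.resize(t[y0:y0+h,x0:x0+w],None,fx=S,fy=S,interpolation=cv2.INTER_CUBIC)
full=lambda p:(x0+(p[0]+.5)/S-.5,y0+(p[1]+.5)/S-.5)
hsv=cv2.cvtColor(z,cv2.COLOR_BGR2HSV)
b,r=z[...,0].astype(int),z[...,2].astype(int)
m=((b>140)&(b>=r-5)).astype(np.uint8)*255
m=cv2.morphologyEx(m,cv2.MORPH_OPEN,np.ones((17,17)))
c=max(cv2.findContours(m,0,2)[0],key=cv2.contourArea)
box=cv2.boxPoints(cv2.minAreaRect(c));W=np.array([onz("top",full(p),.031) for p in box]);print(box,W,np.linalg.norm(W-np.roll(W,1,0),axis=1),W.mean(0))
# frame: x axis = edge closest to world +x
e=W-np.roll(W,1,0);v=max(e,key=lambda a:a[0]);yaw=np.arctan2(v[1],v[0])
R=np.array([[np.cos(yaw),-np.sin(yaw)],[np.sin(yaw),np.cos(yaw)]])
O=W.mean(0)[:2]-R@[-.0375,0];print("yaw",yaw,"O",O)
# checks
k=onz("top",full((208,447)),.062)[:2];print("knob",k,"clamp",R.T@(k-O))
for n,p in dict(backstopL=(120,105),backstopR=(240,105)).items():
    q=onz("top",full(p),.046)[:2];print(n,q,R.T@(q-O))
for n,p in dict(c=(-.015,-.015),l=(-.015,.015),start=(-.06,-.015)).items(): print(n,O+R@p, proj("scene",[*(O+R@p),.031]))
print("knob scene proj",proj("scene",[*k,.062]), "vise",onz("top",(188,215),.08),onz("top",(218,205),.08))
E
```

```text
[[104. 284.]
 [268. 284.]
 [268. 501.]
 [104. 501.]] [[0.56279409 0.39640998 0.031     ]
 [0.5615392  0.32037584 0.031     ]
 [0.4615092  0.32090892 0.031     ]
 [0.46266904 0.39667451 0.031     ]] [0.1001254  0.07604449 0.10003142 0.07577447] [0.51212788 0.35859231 0.031     ]
yaw -0.00264197875950939 O [0.54962775 0.35849324]
knob [0.48592928 0.34227128] clamp [-0.06365539 -0.01639019]
backstopL [0.64400064 0.3854828 ] [0.09430126 0.02723879]
backstopR [0.64303208 0.33015929] [ 0.09347886 -0.02808708]
c [0.53458817 0.34353292] [190.24061086 198.85469467]
l [0.53466743 0.37353282] [184.94787114 196.91780766]
start [0.48958833 0.34365181] [184.17485512 204.54711757]
knob scene proj [182.94632241 199.73670809] vise [0.46788403 0.25833767 0.08      ] [0.50188618 0.15069524 0.08      ]
```

>>> {"name": "drive_tool", "arguments": {
  "steps": [
    [0, 0, 0, 0, -0.1],
    [0, 0, 0, 0, -0.1],
    [0, 0, 0, 0, -0.104],
    [0, -10, -15, 0, 0],
    [0, -20, -24, 0, 0]
  ],
  "squeeze": 5
}}

```text
clock: 0.52
tool_pos: [0.2291, 0.6062, 0.2046]
tcp_rot: [-0.001, -0.003, 1.0, -0.0]
wrist_force: [0.6, -1.4, -0.5]
finger_gap: 0.064
grip_force: 0.0
```

>>> {"name": "drive_tool", "arguments": {
  "steps": [
    [0, -20, -24, 0, 0],
    [0, -20, -24, 0, 0],
    [0, -20, -24, 0, 0],
    [0, -20, -24, 0, 0],
    [0, -20, -24, 0, 0]
  ]
}}

```text
clock: 0.93
tool_pos: [0.3326, 0.4836, 0.2052]
tcp_rot: [-0.0, -0.0, 1.0, -0.0]
wrist_force: [0.7, 0.5, 0.3]
finger_gap: 0.0307
grip_force: 0.0
```

>>> {"name": "drive_tool", "arguments": {
  "steps": [
    [0, -22, -27, 0, 0],
    [0, -22, -27, 0, 0],
    [0, -22, -27, 0, 0],
    [0, -22, -27, 0, 0],
    [0, -20, -27, 0, 0]
  ]
}}

```text
clock: 1.35
tool_pos: [0.4409, 0.3484, 0.2054]
tcp_rot: [-0.0, 0.0, 1.0, -0.0]
wrist_force: [-0.5, 0.4, 0.9]
finger_gap: 0.0008
grip_force: 0.0
```

>>> {"name": "drive_tool", "arguments": {
  "steps": [
    [0, 0, 0, 0, 0],
    [0, 0, 0, 0, 0],
    [0, 0, 0, 0, 0]
  ]
}}

```text
clock: 1.6
tool_pos: [0.4396, 0.3504, 0.2053]
tcp_rot: [-0.0, -0.0, 1.0, -0.0]
wrist_force: [-1.2, 0.6, 0.2]
finger_gap: 0.0007
grip_force: 0.0
```

Run:
```python
from h import *
from rig import get_image,readout
s=readout.observe();print(s["tool_pos"],s["finger_gap"])
a=get_image("scene");b=get_image("top")
z=lambda i,x,y:cv2.resize(i[y:y+80,x:x+80],(400,400),interpolation=cv2.INTER_CUBIC)
cv2.imwrite("pics/p1.png",np.hstack([z(a,150,150),z(b,130,150)]))
```

```text
[0.43957704 0.35040672 0.20529895] 0.000657720809984617
```

View pics/p1.png

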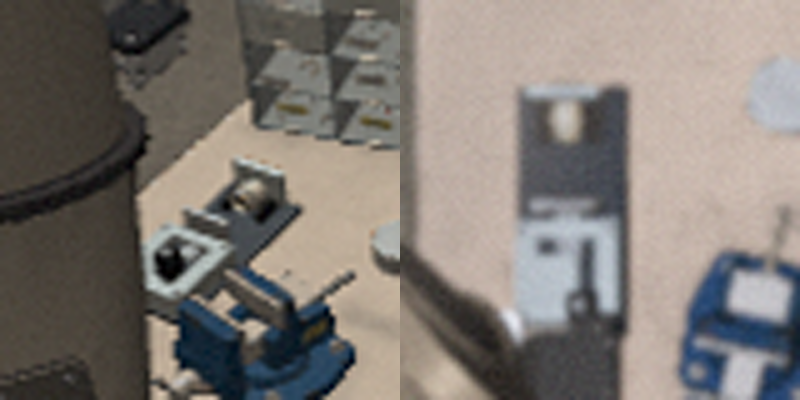

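The gripper hangs directly behind the knob and the path down is clear. Going down.

>>> {"name": "drive_tool", "arguments": {
  "steps": [
    [0, 0, -8, 25, 0],
    [0, 0, 0, 35, 0],
    [0, 0, 0, 35, 0],
    [0, 0, 0, 30, 0],
    [0, 0, 0, 20, 0]
  ]
}}

```text
clock: 2.12
tool_pos: [0.4381, 0.3423, 0.0576]
tcp_rot: [-0.001, -0.001, 1.0, -0.001]
wrist_force: [-0.5, 0.0, -0.6]
finger_gap: 0.0004
grip_force: 0.0
```

>>> {"name": "drive_tool", "arguments": {
  "steps": [
    [0, 0, 0, 10, 0],
    [0, 0, 0, 6, 0],
    [0, 0, 0, 0, 0],
    [0, 0, 0, 0, 0]
  ]
}}

```text
clock: 2.45
tool_pos: [0.4402, 0.3428, 0.0453]
tcp_rot: [0.0, -0.0, 1.0, 0.0]
wrist_force: [-0.3, 1.1, -0.4]
finger_gap: 0.0004
grip_force: 0.0
```

>>> {"name": "drive_tool", "arguments": {
  "steps": [
    [0, -10, 0, 0, 0],
    [0, -8, 0, 0, 0],
    [0, -6, 0, 0, 0],
    [0, -6, 0, 0, 0],
    [0, -5, 0, 0, 0]
  ]
}}

```text
clock: 2.87
tool_pos: [0.4758, 0.3421, 0.0447]
tcp_rot: [0.0, 0.0, 1.0, 0.0]
wrist_force: [-2.6, -1.0, 1.6]
finger_gap: 0.0001
grip_force: 1.2
```

>>> {"name": "drive_tool", "arguments": {
  "steps": [
    [0, -5, 0, 0, 0],
    [0, -5, 0, 0, 0],
    [0, -5, 0, 0, 0],
    [0, -5, 0, 0, 0],
    [0, -5, 0, 0, 0]
  ]
}}

```text
clock: 3.28
tool_pos: [0.5004, 0.3421, 0.0444]
tcp_rot: [-0.0, -0.0, 1.0, -0.0]
wrist_force: [-2.4, 0.5, 1.9]
finger_gap: 0.0006
grip_force: 1.2
```

In contact at about 2.5 N, which matches the ram friction. I'll go on to the stop.

>>> {"name": "drive_tool", "arguments": {
  "steps": [
    [0, -4, 0, 0, 0],
    [0, -3, 0, 0, 0],
    [0, -2, 0, 0, 0],
    [0, 0, 0, 0, 0]
  ]
}}

```text
clock: 3.62
tool_pos: [0.5089, 0.3421, 0.0444]
tcp_rot: [-0.0, -0.0, 1.0, -0.0]
wrist_force: [-1.9, 0.1, 1.1]
finger_gap: 0.0006
grip_force: 0.8
```

>>> {"name": "drive_tool", "arguments": {
  "steps": [
    [0, -2, 0, 0, 0],
    [0, 0, 0, 0, 0]
  ]
}}

```text
clock: 3.78
tool_pos: [0.5093, 0.3421, 0.0443]
tcp_rot: [-0.002, -0.0, 1.0, -0.0]
wrist_force: [-11.3, -1.1, 8.9]
finger_gap: 0.0005
grip_force: 5.6
```

>>> {"name": "drive_tool", "arguments": {
  "steps": [
    [0, -2, 0, 0, 0],
    [0, 0, 0, 0, 0]
  ]
}}

```text
clock: 3.95
tool_pos: [0.5096, 0.3422, 0.0442]
tcp_rot: [-0.003, -0.001, 1.0, -0.001]
wrist_force: [-19.7, -1.7, 16.4]
finger_gap: 0.0007
grip_force: 10.3
```

The hard stop at tool x = 0.509 means the corner is reached. Before moving to the −y side, I'll check how tall the vise is under the gripper body.

Run:
```python
from h import *
# scene px vs top px of the vise's near-left jaw corner, and the far grey jaw's left top
for a,b in [((186,211),(188.4,223)),((195,203.5),(192,201)),((185.5,210.5),(188,215))]:
    o1,d1=ray("scene",a);o2,d2=ray("top",b)
    t=np.linalg.lstsq(np.c_[d1,-d2],o2-o1,rcond=None)[0];p,q=o1+t[0]*d1,o2+t[1]*d2;print((p+q)/2,np.linalg.norm(p-q))
```

```text
[0.43199423 0.26849671 0.06899808] 0.024160655016442698
[0.50544224 0.26459915 0.05748201] 0.04423459926396689
[0.45517927 0.28000795 0.04975527] 0.04293456841696224
```

>>> {"name": "drive_tool", "arguments": {
  "steps": [
    [0, 6, 0, 0, 0],
    [0, 12, 0, 0, 0],
    [0, 12, 0, 0, 0],
    [0, 0, 0, 0, 0]
  ]
}}

```text
clock: 4.28
tool_pos: [0.4804, 0.3422, 0.0443]
tcp_rot: [-0.001, -0.001, 1.0, -0.0]
wrist_force: [-0.8, 0.3, -0.2]
finger_gap: 0.0005
grip_force: 0.0
```

The vise is about 70 mm high and the gripper body is above 140 mm, so it clears. Going round the knob to its −y side.

>>> {"name": "drive_tool", "arguments": {
  "steps": [
    [0, 0, -15, 0, 0],
    [0, 0, -25, 0, 0],
    [0, -15, 0, 0, 0],
    [0, -20, 0, 0, 0],
    [0, -12, 0, 0, 0]
  ]
}}

```text
clock: 4.7
tool_pos: [0.532, 0.301, 0.0449]
tcp_rot: [0.001, 0.001, 1.0, 0.0]
wrist_force: [-0.5, -1.1, 0.1]
finger_gap: 0.0006
grip_force: 0.0
```

>>> {"name": "drive_tool", "arguments": {
  "steps": [
    [0, 0, 0, 0, 0],
    [0, 0, 5, 0, 0],
    [0, 0, 5, 0, 0],
    [0, 0, 5, 0, 0],
    [0, 0, 3, 0, 0]
  ]
}}

```text
clock: 5.12
tool_pos: [0.5291, 0.3215, 0.0444]
tcp_rot: [-0.0, -0.001, 1.0, 0.0]
wrist_force: [-1.3, -1.8, -0.0]
finger_gap: 0.0005
grip_force: 0.8
```

In contact. Pushing +y.

>>> {"name": "drive_tool", "arguments": {
  "steps": [
    [0, 0, 4, 0, 0],
    [0, 0, 4, 0, 0],
    [0, 0, 4, 0, 0],
    [0, 0, 4, 0, 0],
    [0, 0, 4, 0, 0]
  ]
}}

```text
clock: 5.53
tool_pos: [0.5298, 0.3404, 0.0444]
tcp_rot: [-0.0, -0.0, 1.0, -0.0]
wrist_force: [-0.5, -1.3, 0.4]
finger_gap: 0.0007
grip_force: 0.9
```

>>> {"name": "drive_tool", "arguments": {
  "steps": [
    [0, 0, 3, 0, 0],
    [0, 0, 3, 0, 0],
    [0, 0, 2, 0, 0],
    [0, 0, 0, 0, 0]
  ]
}}

```text
clock: 5.87
tool_pos: [0.53, 0.3487, 0.0445]
tcp_rot: [0.0, -0.0, 1.0, 0.0]
wrist_force: [-0.2, -0.3, -0.1]
finger_gap: 0.0005
grip_force: 0.0
```

>>> {"name": "drive_tool", "arguments": {
  "steps": [
    [0, 0, 2, 0, 0],
    [0, 0, 0, 0, 0]
  ]
}}

```text
clock: 6.03
tool_pos: [0.5301, 0.3503, 0.0445]
tcp_rot: [0.0, -0.0, 1.0, 0.0]
wrist_force: [-0.2, -0.5, -0.8]
finger_gap: 0.0005
grip_force: 0.2
```

>>> {"name": "drive_tool", "arguments": {
  "steps": [
    [0, 0, 2, 0, 0],
    [0, 0, 0, 0, 0]
  ]
}}

```text
clock: 6.2
tool_pos: [0.5302, 0.3509, 0.0445]
tcp_rot: [-0.0, 0.0, 1.0, -0.001]
wrist_force: [-1.5, -5.9, 3.5]
finger_gap: 0.0002
grip_force: 2.9
```

>>> {"name": "drive_tool", "arguments": {
  "steps": [
    [0, 0, 2, 0, 0],
    [0, 0, 0, 0, 0]
  ]
}}

```text
clock: 6.37
tool_pos: [0.5302, 0.3513, 0.0445]
tcp_rot: [-0.0, 0.001, 1.0, -0.002]
wrist_force: [-3.0, -14.8, 9.3]
finger_gap: 0.0009
grip_force: 6.9
```

Hard stop at the expected y (0.351, 30 mm past first contact). I'll back off, raise the tool and look.

>>> {"name": "drive_tool", "arguments": {
  "steps": [
    [0, 0, -6, 0, 0],
    [0, 0, -15, 0, 0],
    [0, 0, -10, -20, 0],
    [0, 0, 0, -35, 0],
    [0, 0, 0, -35, 0]
  ]
}}

```text
clock: 6.78
tool_pos: [0.5296, 0.321, 0.1348]
tcp_rot: [-0.001, 0.001, 1.0, -0.001]
wrist_force: [0.7, 1.3, 1.5]
finger_gap: 0.0003
grip_force: 0.0
```

>>> {"name": "drive_tool", "arguments": {
  "steps": [
    [0, 25, 0, -30, 0],
    [0, 35, 0, 0, 0],
    [0, 35, 0, 0, 0],
    [0, 15, 0, 0, 0],
    [0, 0, 0, 0, 0]
  ]
}}

```text
clock: 7.2
tool_pos: [0.4169, 0.3229, 0.1649]
tcp_rot: [-0.0, -0.001, 1.0, 0.001]
wrist_force: [1.5, 0.4, 0.1]
finger_gap: 0.0008
grip_force: 0.0
```

Run:
```python
from h import *
from rig import get_image
a=get_image("scene");b=get_image("top")
z=lambda i,x,y:cv2.resize(i[y:y+80,x:x+80],(400,400),interpolation=cv2.INTER_CUBIC)
cv2.imwrite("pics/p2.png",np.hstack([z(a,150,150),z(b,130,150)]))
```

```text
(no output)
```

View pics/p2.png

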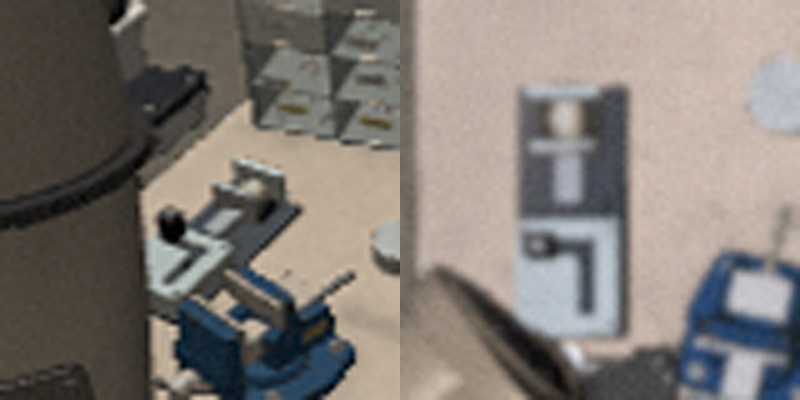

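The knob is at the end of the short leg (full-image px (158,198)) and the jaw is against the shell. The tool is clear.

```bash
python3 -c "
from rig import r
print(r.sign_off())"
```

```text
the job is handed in; nothing more can be done
None
```

The loaded clamp is closed and locked: its knob is at the end of the short leg with the jaw against the connector, the arm touched neither the empty clamp nor the loose things, and the job was handed in at about 7 s, though sign-off returned no verdict.

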